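# Square a cell carrier bar against the reader's rail and start the reading

### The arm

A 6-joint arm with a two-finger parallel gripper is mounted at the origin on the work surface. World frame = base frame: x ahead of the robot, y to its left, z up, the work surface at z = 0. Lengths are in m, angles in rad, forces in N, time in s.
With the tool pointing down it reaches from about 0.375 to 0.9 m from the base axis. Payload 3.1 kg.
Tool frame: the origin (TCP) lies on the centre line of the jaws, within the pads' length; the fingertips stand 8 mm ahead of it and the grasp point (between the pads) lies 11 mm behind it; z points along the fingers, y is the line along which they close (so a half turn about z gives the same grasp; the last joint's range is limited). The gripper opens to 87 mm and grips with 3 to 60 N. Pads are 19 mm wide; open, the fingers measure 117 mm over their backs; the gripper's body (75 mm by 190 mm) begins 51 mm behind the grasp point.
Start: joints at [-1.292, 0.527, 1.433, -0, 1.181, -0.178], TCP at [0.276, -0.561, 0.231] pointing down, gripper open.
Joint ranges: [-3.08, 3.08], [-0.75, 2.2], [0.22, 2.44], [-1.43, 4.57], [0, 2.65], [-2.85, 2.85]. Speed limits (rad/s): [2.79, 2.79, 3.14, 3.14, 3.14, 3.14].

### API

Orientations are given as a unit quaternion [x, y, z, w].
In Python, from rig import robot gives the robot as it stands. The module is installed in compiled form; this text tells all that it offers.
- The arm moves only by the tool send_rows, never from a script. Its argument "increments" is one flat list of numbers, 7 for each row, row after row: the turn, a rotation vector about the world's x, y, z in rad, then the shift along the world's x, y, z in cm, then the opening, from 0 (shut) to 1 (fully open). A call has 1 to 20 rows; each row shifts and turns the commanded pose from where the row before left it; what a row does not reach is not made up. A row lasts 1/12 s, in which the tool goes at most 41.7 mm and 7.16 degrees, less where a joint would pass 70% of its speed; a pose out of reach is approached as far as the arm can. A call is refused whole if a number of a shift passes 4.17 or a number of a turn 0.125, either way. A call with a gripper value outside its range is refused whole. The fingers move at their own pace and stop on an object; "newtons" is the grip in N (left out, the last holds). Time passes only in rows, so rows that do not move let the fingers close. It gives the time, the measured TCP pose, the force, the opening and the grip force at its end, in the units of the state.
- robot.get_obs(): the state, without advancing time (a new reading comes with each control period).
- robot.camera(name): name is "scene" or "top"; returns a dict with "image" (400x640x3 uint8, red, green, blue), "range_z" (400x640 float32, m along the optical axis (not along the pixel's ray), 0 where there is no reading), "fx", "fy", "cx", "cy" (pixels), "R" (3x3) and "t" (3): a world point X has camera coordinates R X + t. Camera axes: x right, y down, z forward; pixel columns grow to the right and rows downward; lengths in m; the calibration is good to about 2 mm. A picture is of the moment at which its call begins.
- robot.hand_in(): hands the job in; it is judged then, once.
The state is a dict: "time": time; "q": joint angles; "joint_velocities": joint speeds; "joint_torque": joint torques, N m; "position": TCP position; "tool_rot": TCP orientation; "ft_force": force on the tool from outside, world axes, zero at the start; "moment": the same for the moment, N m; "grip_width": finger opening in m; "grip_force": force on a finger pad.
Only numpy, scipy, OpenCV 4.12 (cv2) and the standard library are available. Lean on these libraries where they do the work, as an engineer would, in place of code of your own. Each camera call takes 0.05 s, during which the arm holds its last target. There are 200 camera calls.

### The job

Push the cell carrier bar, working at its two ends, across the reader's bed until its whole long side lies flush and parallel against the blue rail, pressing it firmly home but never so hard that the clamped rail slips, and keeping it roughly centred along the rail. Only once it is flush, press the green start button fully down and let it come up again, leaving the bar flush and the bottle, cup and brass weight where they are.

Things in the scene. Friction and masses are not known exactly. Their poses are not given: they have to be found in the camera images.
- reader: Cell reader, fixed. Origin on the table under its middle; x is the pushing direction (from the bed's open near side square on to the rail), y along the rail to the left, z up. Grey bed: x -140 to 100 mm, y -160 to 160, top 12 mm above the table. White housing left of it: x -140 to 100, y 160 to 280, top 60 mm above the table, with display and start button.
- hood_mid (a point): Centre of the top of the white light hood over the middle of the bed, 72 mm above the table; axes as the reader's. Hood 200 mm in x, 120 mm in y, underside 58 mm above the table, on a black pillar behind the rail. The bar slides freely under it; only the bar's two ends stick out and can be reached.
- rail_mid (a point): Middle of the blue rail's face that the bar must meet, 23 mm above the table; x points into the rail, y along it. Rail 190 mm long (95 mm either side), 16 mm thick, from 13 to 33 mm above the table. Clamped by friction only, at the start anywhere over 12 mm of its track: pushed with more than about 28 N it slips back in x and stays there.
- bar_center (a point): Centre of the loose carrier bar's black body, 12 mm above its underside: 30 mm wide (own x), 240 long (own y), 24 high, about 0.55 kg (varies by 30%), on a 3 mm foot at each end; glass cells with red and yellow caps on top (36 mm high overall). Lies askew on the bed, x roughly towards the rail. Takes 1 to 6 N to slide (9 N if bumped into briskly); pushed near one end it turns about the other.
- bar_left (a point): Left end (own +y, 120 mm from the centre) of the bar's edge that must meet the rail (own +x face, 15 mm from its centre line), half-way up.
- bar_right (a point): Right end (own -y, 120 mm from the centre) of the same edge of the bar, half-way up.
- start (a joint): Travel of the green start button, m: 0 up, 0.006 fully down. Moves vertically down; a spring returns it; fully down takes about 5 N.
- start_top (a point): Centre of the top of the green start button (30 mm across), on top of the housing.
- amber: Bystander: small amber bottle, 44 mm across, 85 mm high, on the table to the right of the reader; origin at the centre of its underside.
- dish: Bystander: white ceramic cup, 70 mm across, 45 mm high, on the table beyond the reader; origin at the centre of its underside.
- weight: Bystander: brass calibration weight, 36 mm across, 45 mm high with its knob, on the table to the right of the reader; origin at the centre of its underside.
Mind the look-alikes: they are no part of the job. Of the things shaped like the part that bears bar_center, the black one is meant.

How it is judged:
By the outcome, as a careful person would: the job done as asked, in the order asked, and still so for the second after the job is handed in, with the robot touching nothing.
It also fails if it takes over 64 s, if anything falls off the work surface, if the arm or the gripper's body presses on something with over 40 N, if the wrist force passes 120 N, or if a joint passes its speed limit or range.

## Working session

There is one attempt and no reset: what is moved stays moved. The work goes in short steps, Python scripts to look and compute and a tool call to move; the robot and the scene stay as the last step left them, time stands still between calls to the robot, and variables do not carry over. Pictures are saved under pics/ and viewed, at most 12 in all, crops included, and the job is handed in when it is done.

Besides the shell and the picture viewer there is one more tool, called after "Request:" by a JSON object that holds its "fn" and its "kwargs". send_rows: Moves the arm, as the interface text tells. Its arguments: {"type":"object","properties":{"increments":{"type":"array"},"newtons":{"type":"number"}},"required":["increments"]}

```bash
mkdir -p pics; cat > h.py <<'E'
import numpy as np,cv2
from rig import robot
def snap(n,f):
    c=robot.camera(n); cv2.imwrite('pics/'+f,c['image'][:,:,::-1]); np.savez('/tmp/'+n+'.npz',**c); return c
def load(n): return np.load('/tmp/'+n+'.npz')
def world(c,u,v,z=None):
    d=np.array([(u-c['cx'])/c['fx'],(v-c['cy'])/c['fy'],1.])
    R,t=c['R'],c['t']
    if z is None: return R.T@(d*c['range_z'][int(round(v)),int(round(u))]-t)
    o=-R.T@t; w=R.T@d
    return o+w*(z-o[2])/w[2]
E
python3 - <<'E'
from h import *
for n in('top','scene'):
    c=snap(n,n+'0.png'); print(n,c['fx'],c['cx'],c['cy'],-c['R'].T@c['t'],c['R'].round(3).tolist())
print(robot.get_obs())
E
```

```text
top 387.69446130762157 322.05091765092936 193.2443000159046 [0.36683986 0.01837652 1.07338446] [[0.005, -1.0, 0.012], [-0.983, -0.007, -0.185], [0.186, -0.011, -0.983]]
scene 369.2343294556932 315.9750321781826 197.51720820836954 [ 1.11363592 -0.1211913   0.73634958] [[0.198, 0.98, 0.006], [0.736, -0.145, -0.661], [-0.647, 0.135, -0.75]]
{'time': 0.1, 'q': array([-1.29152935e+00,  5.28361142e-01,  1.43376884e+00, -1.97344397e-05,
        1.18138746e+00, -1.78500673e-01]), 'joint_velocities': array([ 0.00029456, -0.00073293, -0.00351618,  0.00010585,  0.00062488,
       -0.00138865]), 'joint_torque': array([-7.19170730e-04, -4.40984309e+01, -1.77150947e+01,  6.35460787e-02,
        5.34066057e-02, -4.93628238e-05]), 'position': array([ 0.2760591 , -0.56001729,  0.22967857]), 'tool_rot': array([ 9.73918948e-01,  2.26894153e-01, -5.75813895e-05, -9.60716139e-04]), 'ft_force': array([0.95273824, 0.76168996, 0.32329194]), 'moment': array([-0.04479673, -0.00496793,  0.00767025]), 'grip_force': 0.0, 'grip_width': 0.08710069560444808}
```

View pics/top0.png

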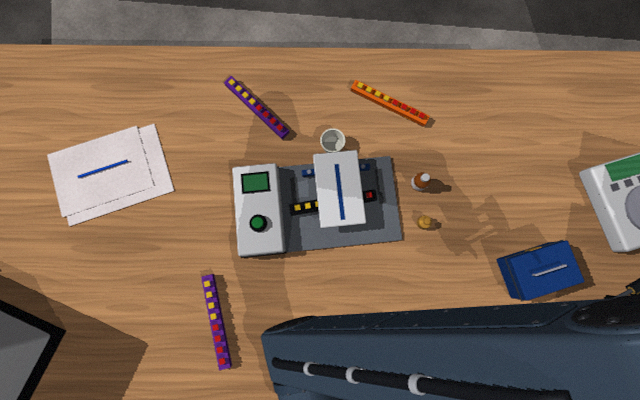

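View pics/scene0.png

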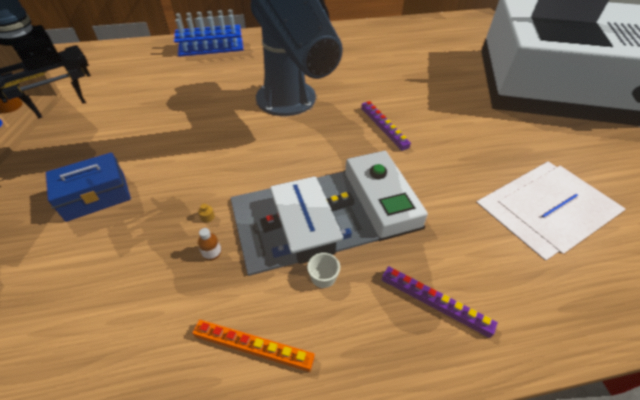

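The bar meant is the black one, half under the white hood: its yellow-capped end is at about (303,208) in the top view and its red-capped end at about (370,196). The purple bars at (257,107) and (216,322) and the orange bar at (392,103) are look-alikes. I'll confirm this in an enlarged crop.

```bash
python3 - <<'E'
from h import *
a=cv2.imread('pics/top0.png')[140:265,225:410]; b=cv2.imread('pics/scene0.png')[140:280,190:430]
cv2.imwrite('pics/ct.png',cv2.resize(a,None,fx=4,fy=4,interpolation=cv2.INTER_CUBIC))
cv2.imwrite('pics/cs.png',cv2.resize(b,None,fx=3.3,fy=3.3,interpolation=cv2.INTER_CUBIC))
E
```

```text
(no output)
```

View pics/ct.png

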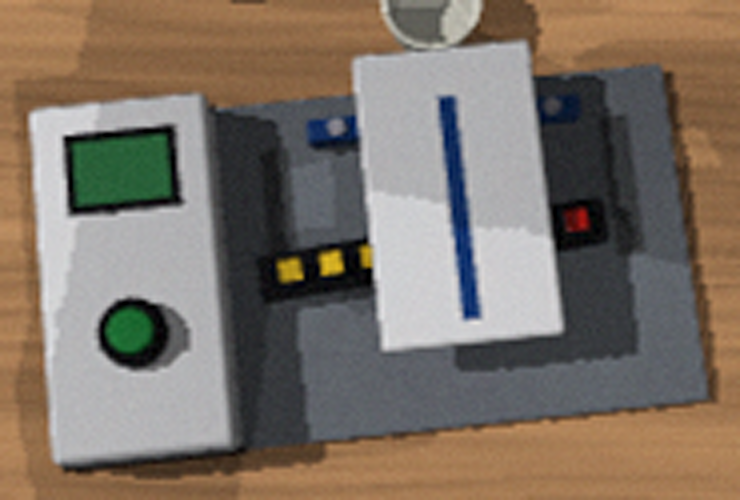

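View pics/cs.png

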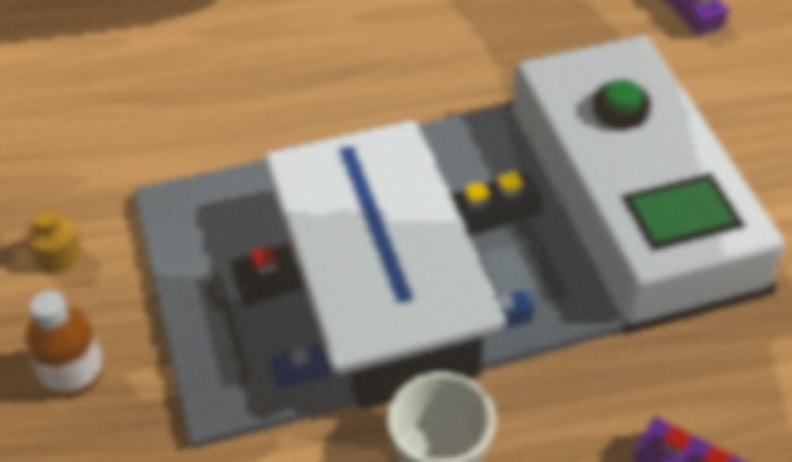

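The crop shows the bar meant: black body, yellow caps at (297,207) and (308,206) by the housing, red cap at (369,195) right of the hood. The blue rail's ends show at (302,173) and (370,166), and the button is at (257,222). Now to measure.

```bash
python3 - <<'E'
from h import *
c=load('top'); np.set_printoptions(precision=4,suppress=True)
P=lambda x,y,z:world(c,225+x/4-.4,140+y/4-.4,z)
D=lambda x,y:world(c,225+x/4-.4,140+y/4-.4)
for n,(x,y,z) in dict(bedNR=(712,400,.012),bedFR=(660,67,.012),hNL=(57,465,.06),hNR=(240,445,.06),hFL=(30,112,.06),hFR=(205,95,.06),btn=(130,329,.066),hoodFL=(354,58,.072),hoodFR=(528,42,.072),hoodNR=(563,333,.072),hoodNL=(382,350,.072),
 y1=(291,270,.05),y2=(331,263,.05),red=(577,219,.05),bLF=(260,258,.039),bRF=(603,200,.039),bRN=(607,243,.039),bLN=(265,300,.039),railL=(309,145,.033),railR=(579,118,.033),cup=(432,5,.045)).items(): print(n,P(x,y,z),D(x,y))
for px in [(275,285),(311,270),(590,240),(565,240),(320,130),(565,105),(130,329),(150,250)]: print(px,D(*px))
# amber, weight
for p in [(421,181,.085),(425,222,.045),(333,140,.045)]: print(world(c,*p),world(c,*p[:2]))
E
```

```text
bedNR [ 0.44   -0.2142  0.012 ] [ 0.4408 -0.2169 -0.0004]
bedFR [ 0.6754 -0.1851  0.012 ] [ 0.6759 -0.1854  0.0102]
hNL [0.3926 0.2205 0.06  ] [ 0.3941  0.2325 -0.0001]
hNR [0.4059 0.1031 0.06  ] [0.4077 0.1068 0.0157]
hFL [0.6265 0.249  0.06  ] [ 0.6421  0.2628 -0.0007]
hFR [0.6393 0.132  0.06  ] [ 0.656   0.139  -0.0022]
btn [0.48   0.1758 0.066 ] [0.4778 0.1728 0.0855]
hoodFL [0.6624 0.0317 0.072 ] [0.6833 0.0326 0.0013]
hoodFR [ 0.6746 -0.0851  0.072 ] [ 0.6968 -0.0926 -0.0001]
hoodNR [ 0.4785 -0.1056  0.072 ] [ 0.4785 -0.1056  0.0722]
hoodNL [0.4668 0.0118 0.072 ] [0.4727 0.0114 0.0122]
y1 [0.522  0.0726 0.05  ] [0.5226 0.0728 0.0458]
y2 [0.5269 0.046  0.05  ] [0.5272 0.0461 0.0479]
red [ 0.5579 -0.1189  0.05  ] [ 0.558  -0.119   0.0496]
bLF [0.5317 0.0942 0.039 ] [0.5323 0.0945 0.0353]
bRF [ 0.5733 -0.1384  0.039 ] [ 0.5737 -0.1387  0.0371]
bRN [ 0.5436 -0.1405  0.039 ] [ 0.5448 -0.1416  0.0318]
bLN [0.5032 0.0903 0.039 ] [0.5047 0.0911 0.0277]
railL [0.6116 0.0626 0.033 ] [0.6162 0.0634 0.0132]
railR [ 0.6322 -0.1239  0.033 ] [ 0.6341 -0.1249  0.0255]
cup [ 0.709  -0.0216  0.045 ] [ 0.7219 -0.0232  0.006 ]
(275, 285) [0.5134 0.0838 0.039 ]
(311, 270) [0.5239 0.0598 0.038 ]
(590, 240) [ 0.5459 -0.1293  0.0369]
(565, 240) [ 0.5466 -0.1129  0.0322]
(320, 130) [0.6222 0.0552 0.0332]
(565, 105) [ 0.6407 -0.1139  0.0357]
(130, 329) [0.4778 0.1728 0.0855]
(150, 250) [0.5336 0.1658 0.0575]
[ 0.5879 -0.2516  0.085 ] [ 0.5933 -0.2582  0.0611]
[ 0.4848 -0.2685  0.045 ] [ 0.4847 -0.2683  0.0458]
[ 0.7114 -0.0227  0.045 ] [ 0.7249 -0.0244  0.0049]
```

Measured, reader yaw is about 6.5° and bar yaw about 10°. The gap to the rail is about 60 mm at the right end and 76 mm at the left, and the bar sits about 17 mm too far left. I'll move above and behind the left end with the fingers shut and the tool y axis along the push direction.

Request:
{"fn": "send_rows", "kwargs": {"increments": [0,0,0.1227,1.12,3.69,0,0,0,0,0.1227,1.12,3.69,0,0,0,0,0.1227,1.12,3.69,0,0,0,0,0.1227,1.12,3.69,0,0,0,0,0.1227,1.12,3.69,0,0,0,0,0.1227,1.12,3.69,0,0,0,0,0.1227,1.12,3.69,0,0,0,0,0.1227,1.12,3.69,0,0,0,0,0.1227,1.12,3.69,0,0,0,0,0.1227,1.12,3.69,0,0,0,0,0,1.12,3.69,0,0,0,0,0,1.12,3.69,0,0,0,0,0,1.12,3.69,0,0,0,0,0,1.12,3.69,0,0,0,0,0,1.12,3.69,0,0,0,0,0,1.12,3.69,0,0,0,0,0,1.12,3.69,0,0,0,0,0,0,0,0,0,0,0,0,0,0,0,0,0,0,0,0,0,0,0]}}

```text
time: 1.77
position: [0.4661, 0.0667, 0.2302]
tool_rot: [0.665, 0.747, -0.001, -0.0]
ft_force: [-0.1, 0.2, 0.1]
grip_width: 0.0004
grip_force: 0.0
```

Request:
{"fn": "send_rows", "kwargs": {"increments": [0,0,0,0,0,-3,0,0,0,0,0,0,-3,0,0,0,0,0,0,-3,0,0,0,0,0,0,-3,0,0,0,0,0,0,-3,0,0,0,0,0,0,-2,0,0,0,0,0,0,-1.5,0,0,0,0,0,0,-1,0,0,0,0,0,0,-0.5,0,0,0,0,0,0,0,0,0,0,0,0,0,0,0]}}

```text
time: 2.68
position: [0.467, 0.0661, 0.031]
tool_rot: [0.666, 0.746, 0.0, 0.0]
ft_force: [-0.2, 0.1, -0.1]
grip_width: 0.0004
grip_force: 0.0
```

```bash
python3 - <<'E'
from h import *
snap('top','t1.png'); snap('scene','s1.png')
a=cv2.imread('pics/t1.png')[140:265,225:410]; b=cv2.imread('pics/s1.png')[140:280,190:430]
a=cv2.resize(a,(740,500)); b=cv2.resize(b,(800,467))
cv2.imwrite('pics/c1.png',cv2.resize(np.vstack([cv2.resize(a,(500,338)),cv2.resize(b,(500,262))[:262]]),(500,600)))
E
```

```text
(no output)
```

View pics/c1.png

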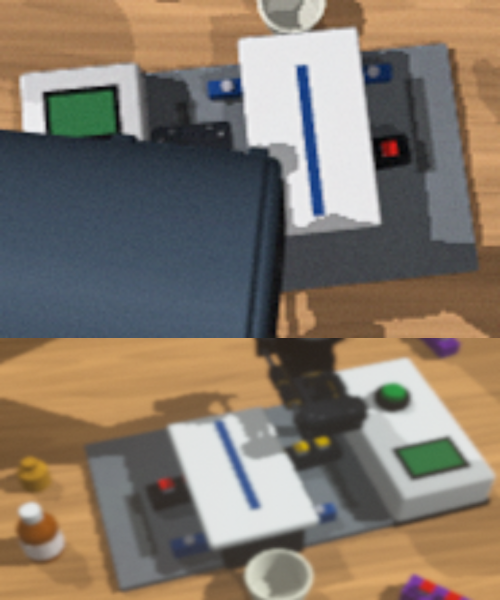

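The fingers are behind the left end, on the bed and clear of the hood. Now I'll push the left end forward with a slight drag to the right.

Request:
{"fn": "send_rows", "kwargs": {"increments": [0,0,0,0.5,0.06,0,0,0,0,0,0.5,0.06,0,0,0,0,0,0.5,0.06,0,0,0,0,0,0.5,0.06,0,0,0,0,0,0.4,0.05,0,0,0,0,0,0.3,0,0,0,0,0,0,0.3,-0.07,0,0,0,0,0,0.4,-0.08,0,0,0,0,0,0.4,-0.08,0,0]}}

```text
time: 3.53
position: [0.5027, 0.0676, 0.0302]
tool_rot: [0.666, 0.746, -0.001, -0.002]
ft_force: [-2.2, 1.5, -0.9]
grip_width: 0.0003
grip_force: 1.1
```

Request:
{"fn": "send_rows", "kwargs": {"increments": [0,0,0,0.4,-0.08,0,0,0,0,0,0.4,-0.08,0,0,0,0,0,0.4,-0.08,0,0,0,0,0,0.4,-0.08,0,0,0,0,0,0.4,-0.08,0,0,0,0,0,0.4,-0.08,0,0]}}

```text
time: 4.03
position: [0.5291, 0.0624, 0.0305]
tool_rot: [0.666, 0.746, 0.0, -0.0]
ft_force: [-1.6, 0.4, -1.6]
grip_width: 0.0007
grip_force: 1.0
```

```bash
python3 - <<'E'
from h import *
snap('top','t2.png'); snap('scene','s2.png')
a=cv2.imread('pics/t2.png')[140:265,225:410]; b=cv2.imread('pics/s2.png')[140:280,190:430]
cv2.imwrite('pics/c2.png',np.vstack([cv2.resize(a,(500,300)),cv2.resize(b,(500,300))]))
E
```

```text
(no output)
```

View pics/c2.png

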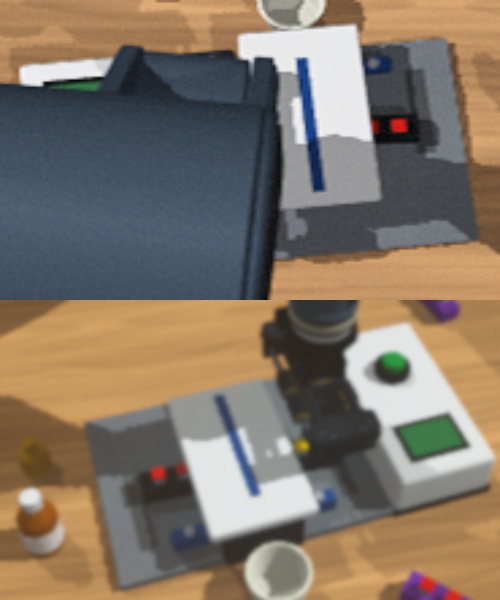

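The bar turned and slid about 9 mm to the right: the right red cap is now at about (372.6,192.5) in the top view. I'll measure its right end and move over there.

Request:
{"fn": "send_rows", "kwargs": {"increments": [0,0,0,-1.5,-0.17,0,0,0,0,0,-1.5,-0.17,0,0,0,0,0,0,0,3,0,0,0,0,0,0,3,0,0,0,0,0,0,3,0,0,0,0,0,-1,-3,0,0,0,0,0,-1,-4,0,0,0,0,0,0,-4,0,0,0,0,0,0,-4,0,0,0,0,0,0,-3,0,0]}}

```text
validation failed for argument at $.in...
```

```bash
cat >> h.py <<'E'
X=np.array([.9936,.113]);Y=np.array([-.113,.9936]);M=np.array([.622,-.031])
def rf(p): d=np.array(p)[:2]-M; return np.array([d@X,d@Y])
def wf(a,b): return M+a*X+b*Y
E
python3 - <<'E'
from h import *
c=load('top')
for n,(u,v,z) in dict(red=(372.6,192.5,.05),FR=(379.3,187.7,.039),NR=(380,199.2,.036)).items():
    w=world(c,u,v,z); print(n,w,rf(w))
o=robot.get_obs(); print(o['position'],o['ft_force'])
snap('top','t3.png'); snap('scene','s3.png')
a=cv2.imread('pics/t3.png')[140:265,225:410]; b=cv2.imread('pics/s3.png')[140:280,190:430]
cv2.imwrite('pics/c3.png',np.vstack([cv2.resize(a,(500,300)),cv2.resize(b,(500,300))]))
E
```

```text
red [ 0.56307177 -0.12913844  0.05      ] [-0.06964073 -0.09085146]
FR [ 0.57864456 -0.14928682  0.039     ] [-0.05644437 -0.11263062]
NR [ 0.54734455 -0.15096259  0.036     ] [-0.08773342 -0.11075876]
[0.53035082 0.06206999 0.03066419] [-0.05247954  0.0967862   0.49030039]
```

View pics/c3.png

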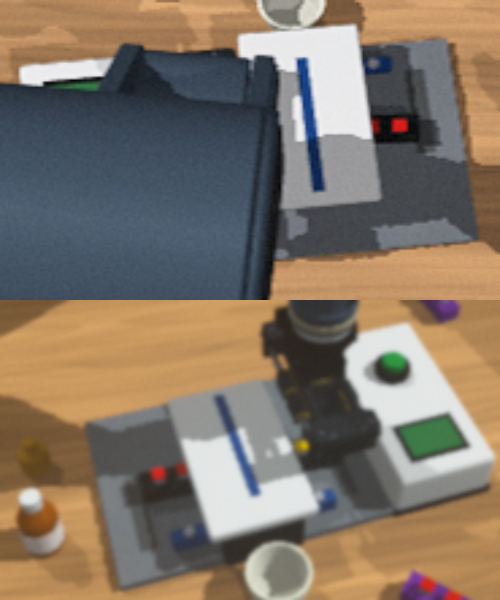

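That call was refused because of a list slip, so nothing moved. I'll resend it with the measured target.

Request:
{"fn": "send_rows", "kwargs": {"increments": [0,0,0,-1.5,-0.17,0,0,0,0,0,-1.5,-0.17,0,0,0,0,0,0,0,3,0,0,0,0,0,0,3,0,0,0,0,0,0,3,0,0,0,0,0.15,-3.9,0,0,0,0,0,0.15,-3.9,0,0,0,0,0,0.15,-3.9,0,0,0,0,0,0.15,-3.9,0,0,0,0,0,0.15,-3.9,0,0,0,0,0,0,0,-3,0,0,0,0,0,0,-3,0,0,0,0,0,0,-2,0,0,0,0,0,0,-1,0,0,0,0,0,0,0,0]}}

```text
time: 5.48
position: [0.5053, -0.1357, 0.0288]
tool_rot: [0.666, 0.746, -0.0, -0.001]
ft_force: [-0.2, -0.5, 0.4]
grip_width: 0.0003
grip_force: 0.0
```

Request:
{"fn": "send_rows", "kwargs": {"increments": [0,0,0,0.5,0.06,0,0,0,0,0,0.5,0.06,0,0,0,0,0,0.5,0.06,0,0,0,0,0,0.5,0.06,0,0,0,0,0,0.3,0.03,0,0,0,0,0,0.3,0,0,0,0,0,0,0.4,-0.05,0,0,0,0,0,0.4,-0.05,0,0,0,0,0,0.4,-0.05,0,0,0,0,0,0.4,-0.05,0,0,0,0,0,0.4,-0.05,0,0,0,0,0,0.4,-0.05,0,0,0,0,0,0.4,-0.05,0,0]}}

```text
time: 6.57
position: [0.5601, -0.1365, 0.0303]
tool_rot: [0.666, 0.746, -0.0, -0.0]
ft_force: [-3.4, 0.4, 1.1]
grip_width: 0.0003
grip_force: 1.3
```

```bash
python3 - <<'E'
from h import *
o=robot.get_obs(); print(o['position'],rf(o['position']),o['ft_force'])
snap('top','t4.png'); snap('scene','s4.png')
a=cv2.imread('pics/t4.png')[140:265,225:410]; b=cv2.imread('pics/s4.png')[140:280,190:430]
cv2.imwrite('pics/c4.png',np.vstack([cv2.resize(a,(500,300)),cv2.resize(b,(500,300))]))
E
```

```text
[ 0.56010626 -0.13653521  0.03030586] [-0.07342309 -0.09786579] [-3.41601741  0.37998449  1.08922743]
```

View pics/c4.png

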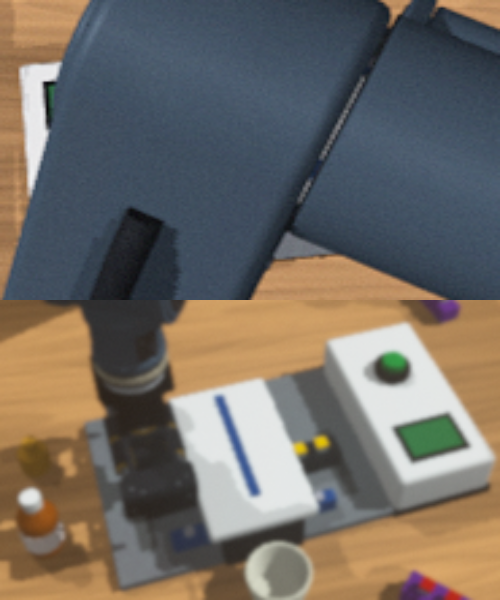

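```bash
python3 - <<'E'
from h import *
c=load('scene')
for n,p in dict(start_c1=(190+477/3.3,140+192/3.3),start_c0=(190+510/3.3,140+182/3.3),now1=(334.5,209),now0=(344.1,205.8),redstart=(190+262/3.3,140+259/3.3),bodyL=(190+335*.48,140+145*.4667)).items():
    w=world(c,*p,.05); print(n,w,rf(w))
# yellow segmentation
im=cv2.cvtColor(c['image'],cv2.COLOR_RGB2HSV); m=cv2.inRange(im,(22,150,120),(35,255,255)); m[:190]=0;m[230:]=0;m[:,:315]=0;m[:,365:]=0
n,l,s,ce=cv2.connectedComponentsWithStats(m)
for i in range(1,n): 
    if s[i,4]>6: w=world(c,*ce[i],.05); print(ce[i],s[i,4],w,rf(w))
E
```

```text
start_c1 [0.53232926 0.04739459 0.05      ] [-0.08023826  0.08802566]
start_c0 [0.52736622 0.0741954  0.05      ] [-0.08214104  0.11521577]
now1 [0.56613941 0.03925538 0.05      ] [-0.04756423  0.07611799]
now0 [0.56083704 0.06449708 0.05      ] [-0.04998035  0.10179731]
redstart [ 0.56461462 -0.11811187  0.05      ] [-0.06686176 -0.0800698 ]
bodyL [0.56973163 0.0789523  0.05      ] [-0.03950924  0.11515493]
[344.03030303 205.81818182] 33 [0.56086025 0.0643164  0.05      ] [-0.0499777   0.10161517]
[334.30769231 208.96153846] 26 [0.56593211 0.03882776 0.05      ] [-0.04781852  0.07571653]
```

The left caps have moved about 13 mm to the right, so the bar is within about 4 mm of centre. The remaining gaps are about 39 mm left and 28 mm right. Back to the left end.

Request:
{"fn": "send_rows", "kwargs": {"increments": [0,0,0,-1.5,-0.17,0,0,0,0,0,-1.5,-0.17,0,0,0,0,0,0,0,3,0,0,0,0,0,0,3,0,0,0,0,0,0,3,0,0,0,0,-0.48,3.93,0,0,0,0,0,-0.48,3.93,0,0,0,0,0,-0.48,3.93,0,0,0,0,0,-0.48,3.93,0,0,0,0,0,-0.48,3.93,0,0,0,0,0,0,0,-3,0,0,0,0,0,0,-3,0,0,0,0,0,0,-2,0,0,0,0,0,0,-1,0,0,0,0,0,0,0,0]}}

```text
time: 7.92
position: [0.5061, 0.0564, 0.0288]
tool_rot: [0.666, 0.746, -0.0, -0.001]
ft_force: [-0.4, 0.1, -0.9]
grip_width: 0.0002
grip_force: 0.0
```

Request:
{"fn": "send_rows", "kwargs": {"increments": [0,0,0,0.5,0.06,0,0,0,0,0,0.5,0.06,0,0,0,0,0,0.5,0.06,0,0,0,0,0,0.4,0.05,0,0,0,0,0,0.4,0.03,0,0,0,0,0,0.4,0,0,0,0,0,0,0.4,0,0,0,0,0,0,0.4,0,0,0,0,0,0,0.4,0,0,0,0,0,0,0.4,0,0,0]}}

```text
time: 8.75
position: [0.5483, 0.0593, 0.0303]
tool_rot: [0.666, 0.746, -0.001, -0.001]
ft_force: [-3.2, 1.1, 1.6]
grip_width: 0.0007
grip_force: 1.9
```

Request:
{"fn": "send_rows", "kwargs": {"increments": [0,0,0,0.3,0.02,0,0,0,0,0,0.3,0.02,0,0,0,0,0,0.2,0.02,0,0,0,0,0,0,0,0,0]}}

```text
time: 9.08
position: [0.5585, 0.0595, 0.0304]
tool_rot: [0.666, 0.746, 0.001, 0.001]
ft_force: [-1.1, -0.4, 0.3]
grip_width: 0.0004
grip_force: 0.4
```

Request:
{"fn": "send_rows", "kwargs": {"increments": [0,0,0,-1.5,-0.17,0,0,0,0,0,-1.5,-0.17,0,0,0,0,0,0,0,3,0,0,0,0,0,0,3,0,0,0,0,0,0,3,0,0,0,0,0.3,-3.8,0,0,0,0,0,0.3,-3.8,0,0,0,0,0,0.3,-3.8,0,0,0,0,0,0.3,-3.8,0,0,0,0,0,0.3,-3.8,0,0,0,0,0,0,0,-3,0,0,0,0,0,0,-3,0,0,0,0,0,0,-2,0,0,0,0,0,0,-1,0,0,0,0,0,0,0,0]}}

```text
time: 10.33
position: [0.5419, -0.1339, 0.0287]
tool_rot: [0.666, 0.746, -0.0, -0.001]
ft_force: [-0.5, -0.6, 0.4]
grip_width: 0.0006
grip_force: 0.0
```

Request:
{"fn": "send_rows", "kwargs": {"increments": [0,0,0,0.5,0.06,0,0,0,0,0,0.5,0.06,0,0,0,0,0,0.5,0.06,0,0,0,0,0,0.4,0.03,0,0,0,0,0,0.4,0.02,0,0,0,0,0,0.4,0.02,0,0,0,0,0,0.4,0.02,0,0,0,0,0,0.4,0.02,0,0,0,0,0,0.4,0.02,0,0,0,0,0,0,0,0,0]}}

```text
time: 11.17
position: [0.5822, -0.1306, 0.0305]
tool_rot: [0.666, 0.746, 0.0, 0.001]
ft_force: [-1.1, 1.0, 1.3]
grip_width: 0.0006
grip_force: 0.6
```

Request:
{"fn": "send_rows", "kwargs": {"increments": [0,0,0,0.15,0.02,0,0,0,0,0,0.15,0.02,0,0,0,0,0,0,0,0,0]}}

```text
time: 11.42
position: [0.5843, -0.1303, 0.0304]
tool_rot: [0.666, 0.746, 0.0, 0.0]
ft_force: [-3.2, -0.8, 1.3]
grip_width: 0.0003
grip_force: 1.3
```

Request:
{"fn": "send_rows", "kwargs": {"increments": [0,0,0,0.1,0.01,0,0,0,0,0,0.1,0.01,0,0,0,0,0,0,0,0,0]}}

```text
time: 11.67
position: [0.5865, -0.1301, 0.0304]
tool_rot: [0.666, 0.746, 0.0, 0.0]
ft_force: [-2.4, -0.4, 0.8]
grip_width: 0.0005
grip_force: 1.2
```

Request:
{"fn": "send_rows", "kwargs": {"increments": [0,0,0,0.1,0.01,0,0,0,0,0,0.1,0.01,0,0,0,0,0,0,0,0,0]}}

```text
time: 11.92
position: [0.5887, -0.1299, 0.0304]
tool_rot: [0.666, 0.746, 0.0, 0.0]
ft_force: [-1.2, -0.2, -0.5]
grip_width: 0.0008
grip_force: 0.9
```

Request:
{"fn": "send_rows", "kwargs": {"increments": [0,0,0,0.1,0.01,0,0,0,0,0,0,0,0,0]}}

```text
time: 12.08
position: [0.5895, -0.1298, 0.0305]
tool_rot: [0.666, 0.746, 0.0, 0.0]
ft_force: [-2.7, 0.1, -1.5]
grip_width: 0.0003
grip_force: 0.8
```

Request:
{"fn": "send_rows", "kwargs": {"increments": [0,0,0,0.1,0.01,0,0,0,0,0,0,0,0,0]}}

```text
time: 12.25
position: [0.5905, -0.1297, 0.0305]
tool_rot: [0.666, 0.746, 0.0, 0.0]
ft_force: [-1.3, -0.5, -1.7]
grip_width: 0.0005
grip_force: 0.8
```

Request:
{"fn": "send_rows", "kwargs": {"increments": [0,0,0,0.1,0.01,0,0,0,0,0,0,0,0,0]}}

```text
time: 12.42
position: [0.5914, -0.1296, 0.0306]
tool_rot: [0.666, 0.746, 0.0, 0.0]
ft_force: [-0.1, -0.2, -1.3]
grip_width: 0.0005
grip_force: 0.8
```

Request:
{"fn": "send_rows", "kwargs": {"increments": [0,0,0,0.1,0.01,0,0,0,0,0,0,0,0,0]}}

```text
time: 12.58
position: [0.5924, -0.1295, 0.0306]
tool_rot: [0.666, 0.746, 0.0, 0.0]
ft_force: [-1.9, -0.0, -2.0]
grip_width: 0.0005
grip_force: 0.9
```

Request:
{"fn": "send_rows", "kwargs": {"increments": [0,0,0,0.1,0.01,0,0,0,0,0,0,0,0,0]}}

```text
time: 12.75
position: [0.5934, -0.1294, 0.0306]
tool_rot: [0.666, 0.746, 0.0, 0.0]
ft_force: [-0.7, -0.5, -1.8]
grip_width: 0.0005
grip_force: 0.9
```

```bash
python3 - <<'E'
from h import *
c=snap('scene','s5.png')
im=cv2.cvtColor(c['image'],cv2.COLOR_RGB2HSV); m=cv2.inRange(im,(22,150,120),(35,255,255)); m[:190]=0;m[240:]=0;m[:,:315]=0;m[:,365:]=0
n,l,s,ce=cv2.connectedComponentsWithStats(m)
for i in range(1,n): 
    if s[i,4]>6: w=world(c,*ce[i],.05); print(ce[i],s[i,4],w,rf(w))
cv2.imwrite('pics/c5.png',cv2.resize(c['image'][150:260,230:390,::-1],(800,550),interpolation=cv2.INTER_CUBIC))
E
```

```text
[347.39473684 215.57894737] 38 [0.59184584 0.06464988 0.05      ] [-0.01915274  0.09844514]
[337.95238095 218.38095238] 21 [0.59571184 0.04061445 0.05      ] [-0.01802748  0.07412668]
```

View pics/c5.png

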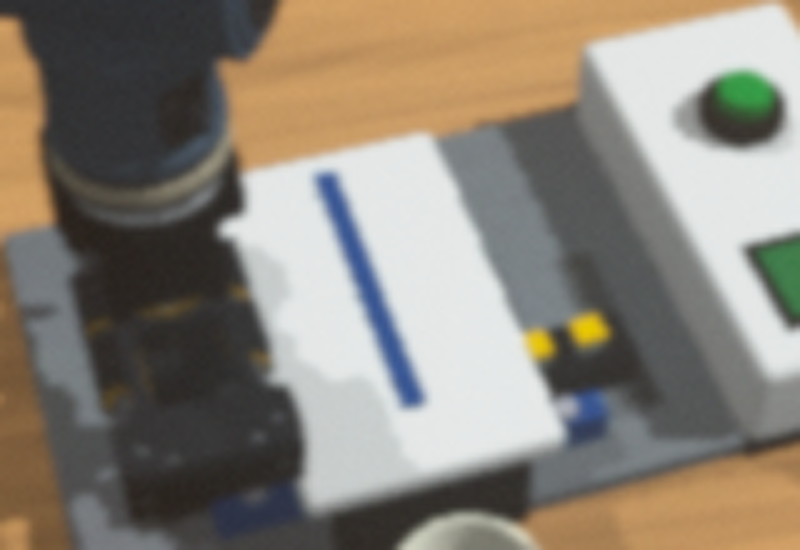

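In this view the right end is nearly at the rail (rail end at crop (255,510)). The left caps at (541,345) and (590,330) still show a gap of several mm to the rail, and centring is within about 1 mm. Next I'll push the left end.

Request:
{"fn": "send_rows", "kwargs": {"increments": [0,0,0,-1.5,-0.17,0,0,0,0,0,-1.5,-0.17,0,0,0,0,0,0,0,3,0,0,0,0,0,0,3,0,0,0,0,0,0,3,0,0,0,0,-0.35,3.88,0,0,0,0,0,-0.35,3.88,0,0,0,0,0,-0.35,3.88,0,0,0,0,0,-0.35,3.88,0,0,0,0,0,-0.35,3.88,0,0,0,0,0,0,0,-3,0,0,0,0,0,0,-3,0,0,0,0,0,0,-2,0,0,0,0,0,0,-1,0,0,0,0,0,0,0,0]}}

```text
time: 14.05
position: [0.5452, 0.0614, 0.0289]
tool_rot: [0.666, 0.746, -0.001, -0.001]
ft_force: [0.3, 0.2, -0.2]
grip_width: 0.0005
grip_force: 0.0
```

Request:
{"fn": "send_rows", "kwargs": {"increments": [0,0,0,0.5,0.06,0,0,0,0,0,0.4,0.05,0,0,0,0,0,0.3,0.03,0,0,0,0,0,0.2,0.02,0,0,0,0,0,0.2,0.02,0,0,0,0,0,0,0,0,0]}}

```text
time: 14.55
position: [0.5622, 0.0629, 0.0312]
tool_rot: [0.666, 0.746, 0.0, 0.0]
ft_force: [0.1, -0.1, -1.3]
grip_width: 0.0006
grip_force: 0.0
```

Request:
{"fn": "send_rows", "kwargs": {"increments": [0,0,0,0.15,0.02,0,0,0,0,0,0.15,0.02,0,0,0,0,0,0,0,0,0]}}

```text
time: 14.8
position: [0.5631, 0.0634, 0.0304]
tool_rot: [0.666, 0.746, -0.001, -0.001]
ft_force: [-3.4, -0.7, 2.7]
grip_width: 0.0008
grip_force: 2.0
```

Request:
{"fn": "send_rows", "kwargs": {"increments": [0,0,0,0.1,0.01,0,0,0,0,0,0.1,0.01,0,0,0,0,0,0,0,0,0]}}

```text
time: 15.05
position: [0.5665, 0.0639, 0.0304]
tool_rot: [0.666, 0.746, 0.0, -0.0]
ft_force: [-2.9, 1.5, 0.1]
grip_width: 0.0003
grip_force: 1.5
```

Request:
{"fn": "send_rows", "kwargs": {"increments": [0,0,0,0.1,0.01,0,0,0,0,0,0.1,0.01,0,0,0,0,0,0.1,0.01,0,0,0,0,0,0,0,0,0]}}

```text
time: 15.38
position: [0.5706, 0.064, 0.0305]
tool_rot: [0.666, 0.746, 0.001, 0.001]
ft_force: [-1.7, 0.3, -0.1]
grip_width: 0.0005
grip_force: 0.9
```

Request:
{"fn": "send_rows", "kwargs": {"increments": [0,0,0,0.1,0.01,0,0,0,0,0,0,0,0,0]}}

```text
time: 15.55
position: [0.5711, 0.064, 0.0304]
tool_rot: [0.666, 0.746, 0.0, 0.0]
ft_force: [-1.9, 1.6, -0.5]
grip_width: 0.0003
grip_force: 0.9
```

Request:
{"fn": "send_rows", "kwargs": {"increments": [0,0,0,0.1,0.01,0,0,0,0,0,0,0,0,0]}}

```text
time: 15.72
position: [0.5721, 0.064, 0.0305]
tool_rot: [0.666, 0.746, 0.0, 0.0]
ft_force: [-1.4, 1.4, -1.2]
grip_width: 0.0005
grip_force: 1.0
```

Request:
{"fn": "send_rows", "kwargs": {"increments": [0,0,0,0.1,0.01,0,0,0,0,0,0,0,0,0]}}

```text
time: 15.88
position: [0.5723, 0.0641, 0.0305]
tool_rot: [0.666, 0.746, -0.0, -0.0]
ft_force: [-4.3, 0.3, 0.2]
grip_width: 0.0004
grip_force: 1.6
```

Request:
{"fn": "send_rows", "kwargs": {"increments": [0,0,0,0.1,0.01,0,0,0,0,0,0,0,0,0]}}

```text
time: 16.05
position: [0.5724, 0.0641, 0.0305]
tool_rot: [0.666, 0.746, -0.001, -0.001]
ft_force: [-4.9, -0.6, 2.7]
grip_width: 0.0001
grip_force: 2.5
```

Request:
{"fn": "send_rows", "kwargs": {"increments": [0,0,0,0.1,0.01,0,0,0,0,0,0,0,0,0]}}

```text
time: 16.22
position: [0.5724, 0.0641, 0.0305]
tool_rot: [0.666, 0.746, -0.002, -0.002]
ft_force: [-7.3, -2.0, 3.7]
grip_width: 0.0005
grip_force: 3.3
```

The left end has met the rail: the tool stalled while the force climbed to 7 N. Now the right end, pushing a little further inboard.

Request:
{"fn": "send_rows", "kwargs": {"increments": [0,0,0,-1.5,-0.17,0,0,0,0,0,-1.5,-0.17,0,0,0,0,0,0,0,3,0,0,0,0,0,0,3,0,0,0,0,0,0,3,0,0,0,0,0.7,-3.58,0,0,0,0,0,0.7,-3.58,0,0,0,0,0,0.7,-3.58,0,0,0,0,0,0.7,-3.58,0,0,0,0,0,0.7,-3.58,0,0,0,0,0,0,0,-3,0,0,0,0,0,0,-3,0,0,0,0,0,0,-2,0,0,0,0,0,0,-1,0,0,0,0,0,0,0,0]}}

```text
time: 17.47
position: [0.5795, -0.1182, 0.0286]
tool_rot: [0.666, 0.746, -0.0, -0.001]
ft_force: [-0.9, -0.5, -0.1]
grip_width: 0.0006
grip_force: 0.0
```

Request:
{"fn": "send_rows", "kwargs": {"increments": [0,0,0,0.3,0.03,0,0,0,0,0,0.3,0.03,0,0,0,0,0,0.2,0.02,0,0,0,0,0,0.15,0.02,0,0,0,0,0,0,0,0,0]}}

```text
time: 17.88
position: [0.5905, -0.1171, 0.0317]
tool_rot: [0.665, 0.746, 0.001, 0.001]
ft_force: [-0.9, 0.0, 0.4]
grip_width: 0.0006
grip_force: 0.0
```

Request:
{"fn": "send_rows", "kwargs": {"increments": [0,0,0,0.15,0.02,0,0,0,0,0,0.1,0.01,0,0,0,0,0,0,0,0,0]}}

```text
time: 18.13
position: [0.592, -0.1167, 0.0308]
tool_rot: [0.666, 0.746, 0.0, 0.0]
ft_force: [0.3, -0.3, -0.4]
grip_width: 0.0006
grip_force: 0.0
```

Request:
{"fn": "send_rows", "kwargs": {"increments": [0,0,0,0.15,0.02,0,0,0,0,0,0,0,0,0]}}

```text
time: 18.3
position: [0.5925, -0.1164, 0.0305]
tool_rot: [0.666, 0.746, -0.0, -0.001]
ft_force: [-1.4, -0.8, 0.8]
grip_width: 0.0006
grip_force: 0.8
```

Request:
{"fn": "send_rows", "kwargs": {"increments": [0,0,0,0.15,0.02,0,0,0,0,0,0,0,0,0]}}

```text
time: 18.47
position: [0.5925, -0.1163, 0.0303]
tool_rot: [0.665, 0.746, -0.001, -0.002]
ft_force: [-4.7, -1.9, 2.7]
grip_width: 0.0004
grip_force: 2.5
```

Request:
{"fn": "send_rows", "kwargs": {"increments": [0,0,0,0.1,0.01,0,0,0,0,0,0,0,0,0]}}

```text
time: 18.63
position: [0.5925, -0.1163, 0.0303]
tool_rot: [0.665, 0.747, -0.002, -0.003]
ft_force: [-7.1, -2.5, 3.7]
grip_width: 0.0005
grip_force: 3.5
```

Request:
{"fn": "send_rows", "kwargs": {"increments": [0,0,0,0.1,0.01,0,0,0,0,0,0,0,0,0]}}

```text
time: 18.8
position: [0.5926, -0.1162, 0.0303]
tool_rot: [0.665, 0.747, -0.003, -0.004]
ft_force: [-8.9, -3.6, 6.3]
grip_width: 0.0004
grip_force: 4.5
```

Request:
{"fn": "send_rows", "kwargs": {"increments": [0,0,0,0.1,0.01,0,0,0,0,0,0,0,0,0]}}

```text
time: 18.97
position: [0.5926, -0.1162, 0.0303]
tool_rot: [0.665, 0.747, -0.003, -0.004]
ft_force: [-9.4, -5.1, 8.0]
grip_width: 0.0005
grip_force: 5.5
```

Request:
{"fn": "send_rows", "kwargs": {"increments": [0,0,0,0.1,0.01,0,0,0,0,0,0.1,0.01,0,0,0,0,0,0,0,0,0]}}

```text
time: 19.22
position: [0.5926, -0.1162, 0.0304]
tool_rot: [0.665, 0.747, -0.005, -0.006]
ft_force: [-14.8, -5.8, 11.5]
grip_width: 0.0004
grip_force: 7.5
```

Request:
{"fn": "send_rows", "kwargs": {"increments": [0,0,0,-1.5,-0.17,0,0,0,0,0,-1.5,-0.17,0,0,0,0,0,0,0,3,0,0,0,0,0,0,3,0,0,0,0,0,0,3,0,0,0,0,-0.24,3.27,0,0,0,0,0,-0.24,3.27,0,0,0,0,0,-0.24,3.27,0,0,0,0,0,-0.24,3.27,0,0,0,0,0,-0.24,3.27,0,0,0,0,0,0,0,-3,0,0,0,0,0,0,-3,0,0,0,0,0,0,-2,0,0,0,0,0,0,-1,0,0,0,0,0,0,0,0]}}

```text
time: 20.47
position: [0.5564, 0.0446, 0.0284]
tool_rot: [0.666, 0.746, -0.001, -0.002]
ft_force: [-0.6, 0.4, 0.4]
grip_width: 0.0004
grip_force: 0.0
```

Request:
{"fn": "send_rows", "kwargs": {"increments": [0,0,0,0.4,0.05,0,0,0,0,0,0.4,0.05,0,0,0,0,0,0.3,0.03,0,0,0,0,0,0.2,0.02,0,0,0,0,0,0,0,0,0]}}

```text
time: 20.88
position: [0.5723, 0.0456, 0.0317]
tool_rot: [0.666, 0.746, 0.001, 0.001]
ft_force: [-0.4, 0.3, -0.2]
grip_width: 0.0002
grip_force: 0.0
```

Request:
{"fn": "send_rows", "kwargs": {"increments": [0,0,0,0.1,0.01,0,0,0,0,0,0.1,0.01,0,0,0,0,0,0,0,0,0]}}

```text
time: 21.13
position: [0.5728, 0.046, 0.0308]
tool_rot: [0.666, 0.746, 0.0, 0.0]
ft_force: [-0.2, -0.1, 0.4]
grip_width: 0.0004
grip_force: 0.0
```

Request:
{"fn": "send_rows", "kwargs": {"increments": [0,0,0,0.1,0.01,0,0,0,0,0,0.1,0.01,0,0,0,0,0,0,0,0,0]}}

```text
time: 21.38
position: [0.5743, 0.0462, 0.0305]
tool_rot: [0.666, 0.746, -0.0, -0.0]
ft_force: [-0.6, 0.5, -0.1]
grip_width: 0.0005
grip_force: 0.4
```

Request:
{"fn": "send_rows", "kwargs": {"increments": [0,0,0,0.1,0.01,0,0,0,0,0,0.1,0.01,0,0,0,0,0,0,0,0,0]}}

```text
time: 21.63
position: [0.5743, 0.0463, 0.0303]
tool_rot: [0.666, 0.746, -0.002, -0.002]
ft_force: [-4.3, -1.1, 3.2]
grip_width: 0.0003
grip_force: 2.4
```

Request:
{"fn": "send_rows", "kwargs": {"increments": [0,0,0,0.1,0.01,0,0,0,0,0,0.1,0.01,0,0,0,0,0,0,0,0,0]}}

```text
time: 21.88
position: [0.5743, 0.0464, 0.0302]
tool_rot: [0.665, 0.746, -0.003, -0.004]
ft_force: [-7.6, -3.0, 5.1]
grip_width: 0.0007
grip_force: 4.0
```

Request:
{"fn": "send_rows", "kwargs": {"increments": [0,0,0,0.1,0.01,0,0,0,0,0,0.1,0.01,0,0,0,0,0,0,0,0,0]}}

```text
time: 22.13
position: [0.5744, 0.0465, 0.0302]
tool_rot: [0.665, 0.747, -0.005, -0.005]
ft_force: [-11.4, -4.3, 9.3]
grip_width: 0.0008
grip_force: 5.6
```

Request:
{"fn": "send_rows", "kwargs": {"increments": [0,0,0,0.1,0.01,0,0,0,0,0,0.05,0,0,0,0,0,0,0,0,0,0]}}

```text
time: 22.38
position: [0.5744, 0.0465, 0.0301]
tool_rot: [0.665, 0.747, -0.006, -0.006]
ft_force: [-12.5, -4.5, 9.7]
grip_width: 0.0009
grip_force: 6.8
```

Request:
{"fn": "send_rows", "kwargs": {"increments": [0,0,0,-1.5,-0.17,0,0,0,0,0,-1.5,-0.17,0,0,0,0,0,0,0,3,0,0,0,0,0,0,3,0,0,0,0,0,0,3,0,0,0,0,0,0,1.5,0,0,0,0,0,0,0,0]}}

```text
time: 22.97
position: [0.5557, 0.0433, 0.1394]
tool_rot: [0.666, 0.746, 0.003, 0.004]
ft_force: [1.6, 0.4, 0.0]
grip_width: 0.0001
grip_force: 0.0
```

```bash
python3 - <<'E'
from h import *
c=snap('scene','s6.png'); o=robot.get_obs(); print(o['position'],o['ft_force'])
im=cv2.cvtColor(c['image'],cv2.COLOR_RGB2HSV)
def blobs(m,z,amin=6):
    n,l,s,ce=cv2.connectedComponentsWithStats(m)
    for i in range(1,n):
        if s[i,4]>amin:
            w=world(c,*ce[i],z); print(ce[i].round(1),s[i,4],w.round(4),rf(w).round(4),world(c,*ce[i]).round(4))
box=lambda m,a,b,x,y:(lambda q:(q.__setitem__((slice(a,b),slice(x,y)),m[a:b,x:y]),q)[1])(np.zeros_like(m))
print('yel');blobs(box(cv2.inRange(im,(22,150,120),(35,255,255)),190,240,315,365),.05)
print('red');m=cv2.inRange(im,(0,160,90),(6,255,255))|cv2.inRange(im,(174,160,90),(180,255,255));blobs(box(m,190,260,240,300),.05)
print('btn');blobs(box(cv2.inRange(im,(45,80,40),(85,255,255)),150,185,355,400),.0855)
print('rail');blobs(box(cv2.inRange(im,(105,90,40),(125,255,255)),220,265,255,365),.033)
cv2.imwrite('pics/c6.png',cv2.resize(c['image'][150:260,230:390,::-1],(800,550),interpolation=cv2.INTER_CUBIC))
E
```

```text
[0.55422085 0.04338159 0.13747769] [-0.3919986   0.15124797 -0.03818511]
yel
[348.6 218.6] 41 [0.6013 0.065  0.05  ] [-0.0097  0.0977] [0.5992 0.0658 0.0471]
[339.  221.1] 20 [0.604 0.041 0.05 ] [-0.0097  0.0736] [0.6011 0.0419 0.0461]
red
[279.5 236. ] 22 [ 0.6193 -0.1015  0.05  ] [-0.0106 -0.0698] [ 0.6178 -0.1015  0.0479]
[267.6 239.6] 31 [ 0.6239 -0.129   0.05  ] [-0.0092 -0.0976] [ 0.622  -0.129   0.0473]
btn
[378.6 168.9] 87 [0.4882 0.1707 0.0855] [-0.1102  0.2156] [0.482  0.1736 0.0791]
rail
[310.2 225. ] 40 [ 0.5896 -0.0252  0.033 ] [-0.0316  0.0095] [ 0.6186 -0.0305  0.0719]
[347.4 232.3] 52 [0.6275 0.0565 0.033 ] [0.0153 0.0863] [0.6269 0.0567 0.0321]
[285.7 247.4] 18 [ 0.6411 -0.0916  0.033 ] [ 0.0121 -0.0623] [ 0.6403 -0.0915  0.0317]
[275.2 250.3] 25 [ 0.6442 -0.1157  0.033 ] [ 0.0125 -0.0867] [ 0.6437 -0.1157  0.0322]
```

View pics/c6.png

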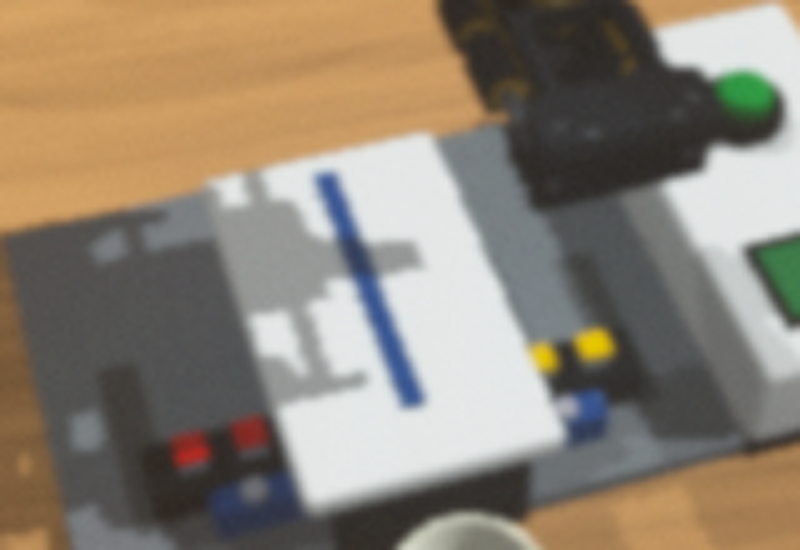

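The bar's dark edge meets the rail at both ends. Red caps at (190,450) and (250,434) and yellow caps at (545,357) and (595,345) measure the same distance from the rail and sit symmetrically at ±97.7 mm. The button is at crop (745,95), so I'll go over it.

Request:
{"fn": "send_rows", "kwargs": {"increments": [0,0,0,-1.88,3.24,0,0,0,0,0,-1.88,3.24,0,0,0,0,0,-1.88,3.24,0,0,0,0,0,-1.88,3.24,0,0,0,0,0,0,0,0,0,0,0,0,0,0,0,0,0,0,0,0,0,-2,0,0,0,0,0,0,-1,0,0,0,0,0,0,-0.5,0,0,0,0,0,0,0,0]}}

```text
time: 23.85
position: [0.4764, 0.172, 0.0988]
tool_rot: [0.666, 0.746, -0.001, -0.001]
ft_force: [1.2, 0.2, -0.3]
grip_width: 0.0004
grip_force: 0.0
```

Request:
{"fn": "send_rows", "kwargs": {"increments": [0,0,0,0,0,-0.3,0,0,0,0,0,0,-0.3,0,0,0,0,0,0,0,0]}}

```text
time: 24.1
position: [0.4772, 0.1727, 0.0944]
tool_rot: [0.666, 0.746, -0.0, 0.0]
ft_force: [-0.3, -0.9, 0.9]
grip_width: 0.0005
grip_force: 0.0
```

Request:
{"fn": "send_rows", "kwargs": {"increments": [0,0,0,0,0,-0.3,0,0,0,0,0,0,0,0]}}

```text
time: 24.27
position: [0.477, 0.173, 0.0915]
tool_rot: [0.666, 0.746, 0.0, 0.0]
ft_force: [-1.1, -0.7, -0.0]
grip_width: 0.0005
grip_force: 0.0
```

Request:
{"fn": "send_rows", "kwargs": {"increments": [0,0,0,0,0,-0.3,0,0,0,0,0,0,0,0]}}

```text
time: 24.43
position: [0.4773, 0.1731, 0.0886]
tool_rot: [0.666, 0.746, 0.0, 0.0]
ft_force: [0.4, 0.4, 3.6]
grip_width: 0.0002
grip_force: 1.2
```

Request:
{"fn": "send_rows", "kwargs": {"increments": [0,0,0,0,0,-0.3,0,0,0,0,0,0,0,0]}}

```text
time: 24.6
position: [0.4773, 0.1731, 0.0856]
tool_rot: [0.666, 0.746, 0.0, 0.0]
ft_force: [-0.0, -1.1, 4.1]
grip_width: 0.0002
grip_force: 2.0
```

Request:
{"fn": "send_rows", "kwargs": {"increments": [0,0,0,0,0,-0.3,0,0,0,0,0,0,0,0]}}

```text
time: 24.77
position: [0.4774, 0.1732, 0.0842]
tool_rot: [0.666, 0.746, 0.0, 0.0]
ft_force: [-2.3, -1.0, 14.8]
grip_width: 0.0001
grip_force: 7.4
```

The button bottomed out: the force jumped to 15 N at z 0.084. I'll lift off, clear the scene and check.

Request:
{"fn": "send_rows", "kwargs": {"increments": [0,0,0,0,0,0,0,0,0,0,0,0,0.5,0,0,0,0,0,0,1,0,0,0,0,0,0,2,0,0,0,0,0,0,3,0,0,0,0,0,0,3,0,0,0,0,0,0,3,0,0,0,0,0,0,0,0,0,0,0,0,0,0,0]}}

```text
time: 25.52
position: [0.4778, 0.1733, 0.2093]
tool_rot: [0.666, 0.746, 0.002, 0.001]
ft_force: [-0.2, -0.2, -0.3]
grip_width: 0.0008
grip_force: 0.0
```

```bash
python3 - <<'E'
from h import *
c0=dict(np.load('/tmp/scene.npz')); c=snap('scene','s7.png'); o=robot.get_obs(); print(o['position'],o['ft_force'])
for k,x in(('before',c0),('after',c)):
    im=cv2.cvtColor(x['image'],cv2.COLOR_RGB2HSV)
    for nm,m,(a,b,p,q) in(('yel',cv2.inRange(im,(22,150,120),(35,255,255)),(190,240,315,365)),('red',cv2.inRange(im,(0,160,90),(6,255,255))|cv2.inRange(im,(174,160,90),(180,255,255)),(190,260,240,300)),('btn',cv2.inRange(im,(45,80,40),(85,255,255)),(150,185,355,400)),('amber',cv2.inRange(im,(5,150,60),(12,255,255)),(225,260,195,222)),('brass',cv2.inRange(im,(14,150,60),(24,255,255)),(200,225,195,217))):
        r=m[a:b,p:q]; n,l,s,ce=cv2.connectedComponentsWithStats(r)
        print(k,nm,[((ce[i]+[p,a]).round(1).tolist(),int(s[i,4])) for i in range(1,n) if s[i,4]>8])
E
```

```text
[0.47661635 0.17308713 0.20781956] [ 0.55310401 -0.40687656 -0.19127719]
before yel [([348.6, 218.6], 41), ([339.0, 221.1], 20)]
before red [([279.5, 236.0], 22), ([267.6, 239.6], 31)]
before btn [([378.6, 168.9], 87)]
before amber []
before brass [([205.7, 213.0], 242)]
after yel [([348.6, 218.5], 39), ([338.8, 221.0], 19)]
after red [([279.5, 236.3], 17), ([267.4, 239.2], 40)]
after btn [([378.5, 168.9], 88)]
after amber []
after brass [([205.8, 212.4], 266)]
```

View pics/s7.png

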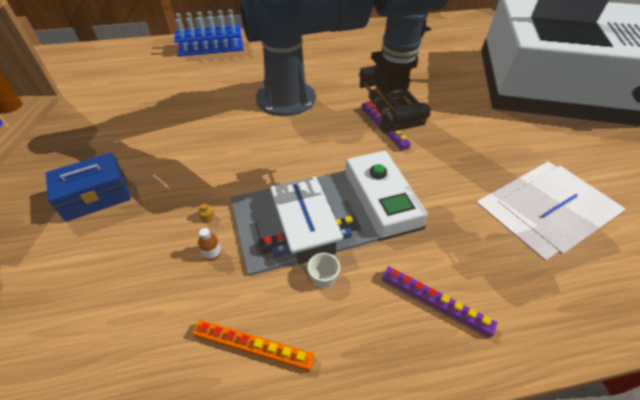

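The bar is still flush, with its caps at (268,239) and (349,218). The button is up again at (378,169). The bottle at (208,244), cup at (323,270) and weight at (206,212) have not moved, and the arm is clear.

```bash
python3 -c "
from rig import robot; print(robot.hand_in())"
```

```text
the job is handed in; nothing more can be done
None
```

The job is handed in at about 25.5 s of the 64 s allowed: the bar is flush and centred on the rail (pressed to about 16 N at most, with no sign of the rail slipping), the start button was pressed fully and came back up, and the bottle, cup and weight are where they were.

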